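# Weigh a gift carrier on a hand scale and set it on the dispatch mat

## Robot

A 6-joint arm with a two-finger parallel gripper is mounted at the origin on a cart in front of the work surface, level with it; the furniture and walls round the work are solid. World frame = base frame: x ahead of the robot, y to its left, z up, the work surface at z = 0. Lengths are in m, angles in rad, forces in N, time in s.
With the tool pointing down it reaches from about 0.375 to 0.975 m from the base axis. Payload 3.8 kg.
Tool frame: the origin (TCP) lies midway between the tips of the shut fingers; the grasp point (between the pads) lies 19 mm behind it; z points along the fingers, y is the direction in which the jaws open and shut (so a half turn about z gives the same grasp; the last joint's range is limited). The gripper opens to 88 mm and grips with 3 to 60 N. Pads are 18 mm wide; open, the fingers measure 123 mm over their backs; the gripper's body (75 mm by 187 mm) begins 45 mm behind the grasp point.
Start: joints at [1.106, 0.264, 1.604, -0, 1.274, -0.037], TCP at [0.28, 0.614, 0.239] pointing down, gripper open.
Joint ranges: [-2.63, 2.63], [-0.94, 2.18], [0.31, 2.57], [-1.31, 4.45], [0, 2.66], [-2.55, 2.55]. Speed limits (rad/s): [2.57, 2.57, 3.14, 3.14, 3.14, 3.14].

## Interface

Orientations are given as a unit quaternion [w, x, y, z].
In Python, from cell import ctrl gives the robot as it stands.
- The arm moves only by the tool jog_arm, never from a script. Its argument "targets" is a list of rows, each a list of 6 numbers: the shift along the tool's x, y, z each as a share of 0.1 m, from -1 to 1, then the turn, a rotation vector about the tool's x, y, z each as a share of 60 degrees, from -1 to 1. In form: [[tx, ty, tz, ax, ay, az], ...]. A call has 1 to 5 rows; each row is the pose to reach, as a shift and turn from the pose measured when the call began, along the tool's axes at that moment; what a row does not reach only later rows make up. A row lasts 1/8 s, in which the tool goes at most 62.5 mm and 10.7 degrees, less where a joint would pass 70% of its speed; a pose out of reach is approached as far as the arm can. A call with a number of a shift or a turn outside -1 to 1 is refused whole. A call with a gripper value outside its range is refused whole. "grip" is the gripper command: -1 is fully open, 1 is shut, values between are in proportion, set as the call begins (left out, the last holds). The fingers move at their own pace and stop on an object; the grip force is fixed at half the most. Time passes only in rows, so rows that repeat a pose let the fingers close. It gives the time, the measured TCP pose, the force and the opening at its end, in the units of the state.
- ctrl.state(): the state, without advancing time (a new reading comes with each control period).
- ctrl.get_image(name): name is "scene" or "top" or "wrist"; returns the picture (384x512x3 uint8, red, green, blue); there is no depth.
- ctrl.get_calibration(name): a dict with "K" (3x3 intrinsics, pixels), "k1" (the pictures are not rectified: a ray, as slopes to the right and down, at radius r is drawn at 1 + k1 r^2 times it, then the intrinsics apply), "extrinsics" (4x4, takes a point from world to camera coordinates); the wrist camera has in their place "hand_eye" (4x4, takes a point from camera to tool coordinates, whose origin is the TCP and whose axes are the flange's). Camera axes: x right, y up, looking along -z (the intrinsics and any distortion apply to the point x, -y, -z); pixel columns grow to the right and rows downward; lengths in m; the calibration is good to about 2 mm. A picture is of the moment at which its call begins: read the wrist's pose just before it. get_calibration takes no time and is no camera call.
- ctrl.close_job(): hands the job in, once; it reports no verdict.
The state is a dict: "time": time; "joint_positions": joint angles; "dq": joint speeds; "joint_torque": joint torques, N m; "position": TCP position; "tool_rot": TCP orientation; "contact_force": force on the tool from outside, world axes, zero at the start; "wrist_torque": the same for the moment, N m; "grip_width": finger opening in m.
Only numpy, scipy, OpenCV 4.12 (cv2) and the standard library are available. Lean on these libraries where they do the work, as an engineer would, in place of code of your own. Each camera call takes 0.05 s, during which the arm holds its last target. There are 200 camera calls.

## Task

Take the red-handled hand scale off its stand, hook it under the bar of the wooden carrier and lift slowly until the carrier hangs level about a centimetre clear of the counter; hold it still there for one second to weigh it, and never let it rise above 3 cm. Then, handling the carrier only with the scale, take it across and set it down gently, upright, on the middle of the green mat, unhook it and hang the scale back in the fork of its stand. Leave the other things on the counter where they are.

Things in the scene. Friction and masses are not known exactly. Their poses are not given: they have to be found in the camera images.
- scale: hand spring scale, upright, 0.18 kg. Origin on its vertical axis at the underside of its black collar (48 mm across, 6 mm thick). Centred 38 mm above it: red handle block 60 (own x) x 22 (own y) x 28 mm (z), gripped across its 22 mm. Below: tube 20 mm across down to z = -56 mm, from which the sprung hook hangs. Starts in the stand's fork, x axis within 0.15 rad of the stand's
- hook_saddle (a point): where the centre of the carrier's bar lies when it hangs in the scale's V-shaped hook: on the scale's axis, 95 mm below the scale's origin with the hook fully up (2.5 mm more when it hangs empty). Hook of 6 mm steel wire in the scale's x-z plane, shank at x = -14 mm; lowest point 107 mm, top of the mouth 66 mm below the scale's origin
- hook_tip (a point): upper end of the hook's tip, on the scale's +x side (x = +14 mm), 87 mm below the scale's origin with the hook fully up. The hook takes the bar from this side: a bar centred 76 mm below the scale's origin passes freely over the tip
- hook (a joint): how far the hook is pulled down out of the scale, m: 0 fully up, 0.09 the stop; spring 120 N/m (an 8 N load draws it 67 mm), well damped
- carrier: light wooden carrier tray 90 mm (x) x 120 mm (y) x 22 mm high with a round navy and gold tin (63 mm across, top at 41 mm) fixed on board, and a brass cross bar. Origin at the centre of its underside (z = 0 on the counter). Total weight unknown, 0.33 to 0.8 kg. Centre of mass under the middle of the bar
- carrier_bar (a point): middle of the carrier's brass bar, 100 mm above its origin; the bar is 8 mm thick, 114 mm long along the carrier's y, between two uprights. Two small collars (13 mm thick) on the bar leave a 20 mm wide place at its middle for the hook. Below it is free down to the tin
- stand: scale stand, fixed: wooden foot 90 x 90 x 10 mm, origin under its centre; column on its +x side; dark steel fork at 138 to 150 mm height, open to the stand's -x. Two prongs along x, 30 mm apart inside, 50 mm over all, from x = +33 mm to x = -40 mm, where their last 6 mm turn up 7 mm above the prongs' top
- stand_seat (a point): centre of the fork's top face, 150 mm above the stand's origin and straight over it: the scale's origin lies here when it hangs in the fork, tube between the prongs, collar on them
- mat: round green mat, 150 mm across, 3 mm thick, fixed on the counter; origin at the centre of its underside
- ballotin_white: bystander: white praline box with red ribbon, 52 x 65 x 72 mm; origin under its centre
- sweet_jar: bystander: glass jar of sweets with dark lid, 65 mm across, 100 mm high; origin under its centre
- tin_round_c: bystander: round green and gold tin, 65 mm across, 40 mm high; origin under its centre
- price_tag_1: bystander: gold standing price tag, 28 x 72 x 53 mm; origin under its centre
- spool_gold: bystander: white spool of gold ribbon, 57 mm across, 20 mm high; origin under its centre

How it is judged:
On the way:
1. the carrier hangs level and still from the scale's hook, its underside 5 to 25 mm above the counter (height (world z) of carrier between 0.005 and 0.025 m and angle between carrier's own z axis and vertical below 0.1 rad and linear speed of carrier below 0.04 m/s and contact force between scale and carrier above 2 N and contact force between carrier and the fingers below 0.1 N), for 0.8 s.
At the end, for the whole second after the job is handed in: The carrier stands upright and at rest on the mat, its centre within 30 mm of the mat's, unhooked; the scale hangs at rest and upright in the fork, collar on the prongs, its axis within 15 mm of the seat's centre and its origin within 4 mm of the seat's height (horizontal distance between carrier and mat below 0.03 m and z of carrier in the frame of mat between 0 and 0.006 m and angle between carrier's own z axis and vertical below 0.05 rad and linear speed of each of carrier, scale below 0.02 m/s and contact force between scale and carrier below 0.1 N and horizontal distance between scale and stand_seat below 0.015 m and z of scale in the frame of stand_seat between -0.004 and 0.004 m and angle between scale's own z axis and vertical below 0.1 rad); the robot touches nothing.
It fails at once if the carrier's underside rises more than 32 mm above the counter (height (world z) of carrier above 0.032 m).
It fails at once if the carrier is tipped by more than 0.35 rad (angle between carrier's own z axis and vertical above 0.35 rad).
It fails at once if the carrier is set down hard, pushed or pressed: more than 20 N on it (contact force between carrier and anything else above 20 N).
It fails at once if the carrier is touched by the robot itself instead of the scale (contact force between carrier and the fingers above 0.5 N or contact force between carrier and the arm above 0.5 N).
It fails at once if a bystander is moved by more than 20 mm (distance of any of ballotin_white, sweet_jar, tin_round_c, price_tag_1, spool_gold from where it was at the start of the episode above 0.02 m).
It also fails if it takes over 72 s, if anything falls off the work surface, if the arm or the gripper's body presses on something with over 40 N, if the wrist force passes 120 N, or if a joint passes its speed limit or range.

## Working session

There is one attempt and no reset: what is moved stays moved. The work goes in short steps, Python scripts to look and compute and a tool call to move; the robot and the scene stay as the last step left them, time stands still between calls to the robot, and variables do not carry over. Pictures are saved under pics/ and viewed, on a budget of 10 in all, crops included, one or two more only if the job needs it, and the job is handed in when it is done.

Besides the shell and the picture viewer there is one more tool, called in YAML: its name, and indented under it one key for each argument. jog_arm: Moves the arm, as the interface text tells. Shift numbers are shares of 0.1 m and turn numbers shares of 60 degrees, none past 1 either way. Its arguments: {"type":"object","properties":{"targets":{"type":"array"},"grip":{"type":"number"}},"required":["targets"]}

```bash
ls; mkdir -p pics
python3 - <<'E'
from cell import ctrl
import cv2,numpy as np
s=ctrl.state(); print(s)
for n in("scene","top"):
    im=ctrl.get_image(n); cv2.imwrite(f"pics/{n}0.png",cv2.resize(im[:,:,::-1],(800,600),interpolation=cv2.INTER_CUBIC))
    c=ctrl.get_calibration(n); print(n,c)
print(ctrl.get_calibration("wrist"))
E
```

```text
pics
{'time': 0.0, 'joint_positions': array([ 1.10611369e+00,  2.64712453e-01,  1.60533227e+00, -9.38071634e-06,
        1.27373050e+00, -3.68926545e-02]), 'dq': array([-0.00045478,  0.00157338, -0.00093375,  0.00106216, -0.00126804,
       -0.00072175]), 'joint_torque': array([-2.29118254e-03, -5.02112603e+01, -3.56871951e+01,  7.25178584e-02,
        2.93620722e-02, -1.75826654e-04]), 'position': array([0.27971583, 0.61354337, 0.23743798]), 'tool_rot': array([-2.66478616e-04,  2.12266257e-01,  9.77211259e-01, -1.05826241e-03]), 'contact_force': array([-0.59940698, -0.05617719, -0.08746975]), 'wrist_torque': array([0.03998927, 0.01056211, 0.01220656]), 'grip_width': 0.08811625058509306}
scene {'K': array([[355.66997988,   0.        , 252.92191848],
       [  0.        , 355.66997988, 192.66884147],
       [  0.        ,   0.        ,   1.        ]]), 'k1': 0.002633265994162525, 'extrinsics': array([[ 0.70506565, -0.70914078, -0.00133578, -0.21566001],
       [ 0.37635406,  0.3725935 ,  0.84825215, -0.36326614],
       [-0.60103248, -0.59857618,  0.52959089, -0.46961925],
       [ 0.
[... 346 characters left out ...]
0407 ,  0.10218102, -0.5357512 ],
       [-0.10216359, -0.00733582,  0.99474056, -0.9615103 ],
       [ 0.        ,  0.        ,  0.        ,  1.        ]])}
{'K': array([[302.02726617,   0.        , 253.77496374],
       [  0.        , 302.02726617, 189.26767109],
       [  0.        ,   0.        ,   1.        ]]), 'k1': 0.021319014130198738, 'hand_eye': array([[ 3.97898970e-04,  9.63131400e-01,  2.69031127e-01,
         6.96889037e-02],
       [ 9.99999909e-01, -4.25069822e-04,  4.27428571e-05,
        -3.46183178e-04],
       [ 1.55524001e-04,  2.69031085e-01, -9.63131482e-01,
        -1.46655339e-01],
       [ 0.00000000e+00,  0.00000000e+00,  0.00000000e+00,
         1.00000000e+00]])}
```

View pics/top0.png

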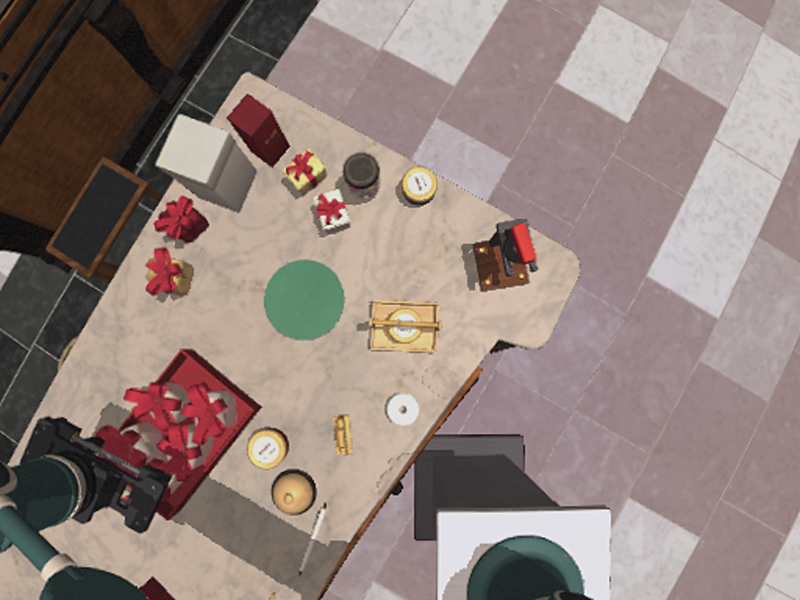

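View pics/scene0.png

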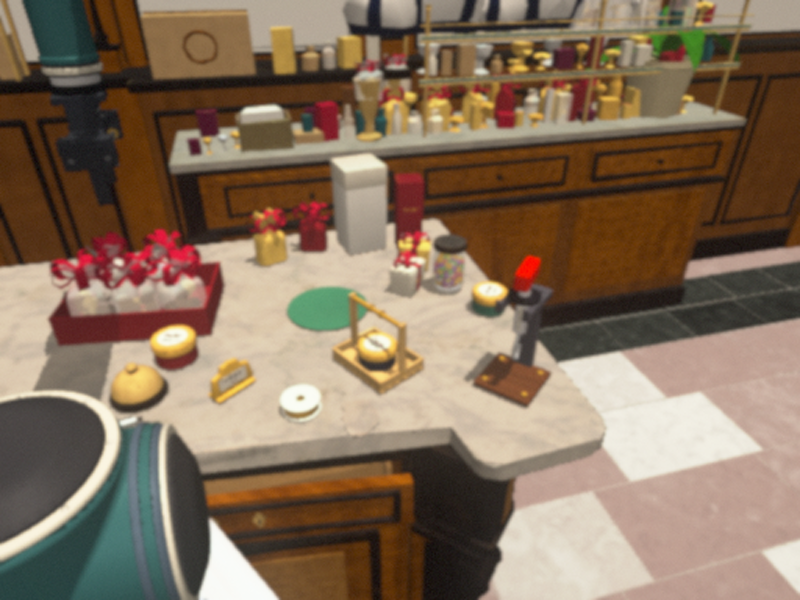

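The top view shows the mat around (304,299), the carrier (404,326) with its bar along image x, and the stand foot (500,263) with the red handle (524,245). I'll enlarge both for corner readings.

```bash
cat > h.py <<'E'
import numpy as np,cv2
from scipy.spatial.transform import Rotation as R
from cell import ctrl
def Rt():
    s=ctrl.state();q=s["tool_rot"];return R.from_quat([q[1],q[2],q[3],q[0]]).as_matrix(),np.array(s["position"])
def cam(name,pose=None):
    c=ctrl.get_calibration(name)
    if "extrinsics" in c: E=c["extrinsics"]
    else:
        T=np.eye(4);T[:3,:3],T[:3,3]=pose or Rt(); E=np.linalg.inv(T@c["hand_eye"])
    return c["K"],c["k1"],E
def ray(name,uv,pose=None):
    K,k,E=cam(name,pose)
    d=np.array([(uv[0]-K[0,2])/K[0,0],(uv[1]-K[1,2])/K[1,1]]);s=d.copy()
    for _ in range(20): s=d/(1+k*(s@s))
    Ri=E[:3,:3].T
    return -Ri@E[:3,3],Ri@np.array([s[0],-s[1],-1.])
def onz(name,uv,z,pose=None):
    o,d=ray(name,uv,pose);return o+d*(z-o[2])/d[2]
def proj(name,p,pose=None):
    K,k,E=cam(name,pose);q=E[:3,:3]@p+E[:3,3];s=np.array([q[0],-q[1]])/-q[2];s=s*(1+k*(s@s))
    return K[0,0]*s+K[:2,2]
E
python3 - <<'E'
import cv2
a=cv2.imread("pics/top0.png")
# crops in original 512x384 px: from saved 800 upscaled
c1=a[205:365,360:560]; c1=cv2.resize(c1,(800,640))[:600]
cv2.imwrite("pics/c1.png",c1)
from h import *
im=ctrl.get_image("top");hsv=cv2.cvtColor(im,cv2.COLOR_RGB2HSV)
m=cv2.inRange(hsv,(65,100,40),(90,255,200));n,l,st,ce=cv2.connectedComponentsWithStats(m)
i=1+st[1:,4].argsort()[-3:]
for j in i: print(st[j],ce[j],onz("top",ce[j],.003))
E
```

```text
[  3 351   1   1   1] [  3. 351.] [0.0471244  0.99099131 0.003     ]
[ 93 383   1   1   1] [ 93. 383.] [-0.02432265  0.69737588  0.003     ]
```

View pics/c1.png

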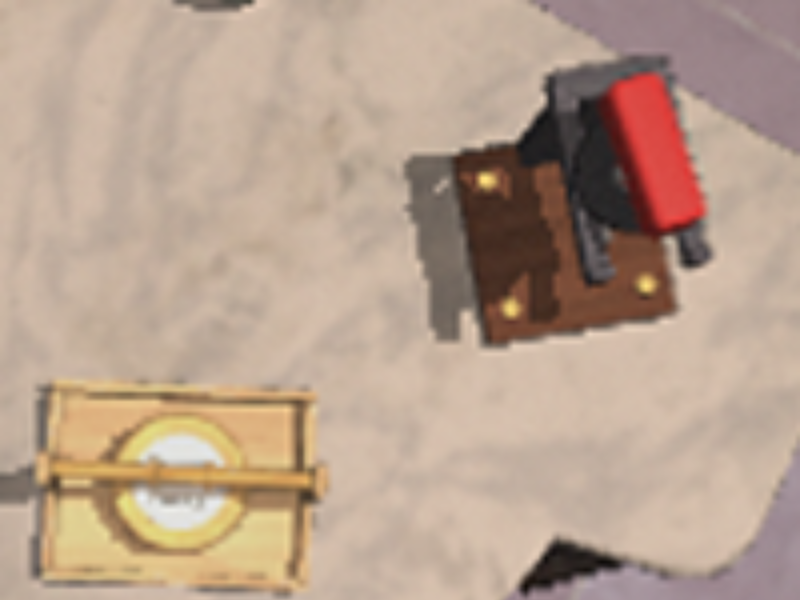

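Run:
```python
from h import *
f=lambda x,y,z: onz("top",((360+x/4+.5)/1.5625-.5,(205+y/4+.5)/1.5625-.5),z)
def g(n,L,z):
    P=np.array([f(x,y,z) for x,y in L]);print(n,P[:,:2].round(4).tolist(),'mean',P.mean(0).round(4));
    print('   lens',[round(float(np.linalg.norm(P[i]-P[i-1])),4) for i in range(len(P))], 'ang',[round(float(np.arctan2(*(P[i]-P[i-1])[[1,0]])),3) for i in range(len(P))])
g('foot',[(455,152),(487,345),(675,312)],.01)
g('footdiag',[(455,152),(675,312)],.01)
g('tips',[(597,278),(695,258)],.157)
g('forkback',[(550,80),(668,60)],.15)
g('handle',[(605,95),(660,75),(705,215),(650,232)],.202)
g('tray',[(55,385),(315,395),(303,588),(40,578)],.022)
g('bar',[(38,467),(325,483)],.1)
m=lambda u,v:onz("top",((u+.5)/1.5625-.5,(v+.5)/1.5625-.5),.003)
for p in((264,299),(344,299),(304,260),(304,340)):print('mat',m(*p).round(4))
for n,p in dict(jar=(361,170),ballot=(332,212),tinc=(420,188),spool=(403,409),tag=(343,434)).items():print(n,m(*p).round(3))
```

```text
foot [[0.6388, 0.0913], [0.5491, 0.0779], [0.5646, -0.0092]] mean [0.5842 0.0533 0.01  ]
   lens [0.1249, 0.0906, 0.0884] ang [0.935, -2.992, -1.395]
footdiag [[0.6388, 0.0913], [0.5646, -0.0092]] mean [0.6017 0.0411 0.01  ]
   lens [0.1249, 0.1249] ang [0.935, -2.206]
tips [[0.5588, 0.0563], [0.5669, 0.0172]] mean [0.5629 0.0367 0.157 ]
   lens [0.0399, 0.0399] ang [1.775, -1.366]
forkback [[0.6397, 0.072], [0.6482, 0.0241]] mean [0.6439 0.0481 0.15  ]
   lens [0.0486, 0.0486] ang [1.748, -1.394]
handle [[0.6217, 0.0608], [0.6295, 0.0397], [0.5762, 0.0241], [0.5696, 0.045]] mean [0.5992 0.0424 0.202 ]
   lens [0.0543, 0.0225, 0.0556, 0.0219] ang [0.293, -1.214, -2.857, 1.874]
tray [[0.5292, 0.2746], [0.5249, 0.1576], [0.4384, 0.1633], [0.4426, 0.2808]] mean [0.4838 0.2191 0.022 ]
   lens [0.0869, 0.1171, 0.0867, 0.1175] ang [-0.071, -1.607, 3.075, 1.535]
bar [[0.4876, 0.2778], [0.4813, 0.1592]] mean [0.4845 0.2185 0.1   ]
   lens [0.1188, 0.1188] ang [1.517, -1.624]
mat [0.5347 0.4789 0.003 ]
mat [0.5351 0.3303 0.003 ]
mat [0.6077 0.4058 0.003 ]
mat [0.4595 0.4029 0.003 ]
jar [0.781 0.302 0.003]
ballot [0.699 0.355 0.003]
tinc [0.745 0.19  0.003]
spool [0.336 0.221 0.003]
tag [0.29  0.33  0.003]
```

jog_arm:
  targets:
    - [-0.5, -0.5, -0.3, 0, 0, -0.17]
    - [-1, -1, -0.5, 0, 0, -0.34]
    - [-1, -1, -0.5, 0, 0, -0.51]
    - [-1, -1, -0.5, 0, 0, -0.68]
    - [-1, -1, -0.5, 0, 0, -0.68]
  grip: -0.2

```text
time: 0.78
position: [0.3295, 0.4808, 0.2878]
tool_rot: [-0.001, -0.14, 0.99, -0.001]
contact_force: [0.1, 0.2, -0.1]
grip_width: 0.053
```

jog_arm:
  targets:
    - [-0.14, -0.5, 0, 0, 0, 0]
    - [-0.27, -1, 0, 0, 0, 0]
    - [-0.27, -1, 0, 0, 0, 0]

```text
time: 1.15
position: [0.3843, 0.3902, 0.2875]
tool_rot: [-0.001, -0.137, 0.991, -0.001]
contact_force: [0.5, 1.2, -0.3]
grip_width: 0.0526
```

jog_arm:
  targets:
    - [-0.14, -0.5, 0, 0, 0, 0]
    - [-0.27, -1, 0, 0, 0, 0]
    - [-0.27, -1, 0, 0, 0, 0]

```text
time: 1.52
position: [0.4383, 0.3001, 0.2874]
tool_rot: [-0.001, -0.134, 0.991, -0.001]
contact_force: [0.5, 1.1, -0.1]
grip_width: 0.0527
```

jog_arm:
  targets:
    - [-0.14, -0.5, 0, 0, 0, 0]
    - [-0.27, -1, 0, 0, 0, 0]
    - [-0.27, -1, 0, 0, 0, 0]

```text
time: 1.9
position: [0.4918, 0.2103, 0.2872]
tool_rot: [-0.001, -0.132, 0.991, -0.001]
contact_force: [0.0, 0.0, -0.2]
grip_width: 0.0528
```

jog_arm:
  targets:
    - [-0.14, -0.5, 0, 0, 0, 0]
    - [-0.27, -1, 0, 0, 0, 0]
    - [-0.27, -1, 0, 0, 0, 0]

```text
time: 2.28
position: [0.5448, 0.1209, 0.287]
tool_rot: [-0.001, -0.13, 0.991, -0.001]
contact_force: [-0.4, 0.5, 0.0]
grip_width: 0.0532
```

jog_arm:
  targets:
    - [-0.16, -0.45, 0, 0, 0, 0]
    - [-0.32, -0.9, 0, 0, 0, 0]
    - [-0.32, -0.9, 0, 0, 0, 0]
    - [-0.32, -0.9, 0, 0, 0, 0]

```text
time: 2.78
position: [0.5984, 0.0446, 0.2867]
tool_rot: [-0.002, -0.131, 0.991, -0.0]
contact_force: [-0.6, 1.0, 0.1]
grip_width: 0.053
```

Run:
```python
from h import *
p=Rt(); np.savez("p1.npz",R=p[0],t=p[1]); im=ctrl.get_image("wrist")
cv2.imwrite("pics/w1.png",cv2.resize(im[:,:,::-1],(800,600),interpolation=cv2.INTER_CUBIC)); print(p)
for z,q in((.202,(.5995,.042)),(.15,(.602,.041))): print(proj("wrist",np.array([*q,z]),p)*1.5625)
```

```text
(array([[-9.65728612e-01, -2.59530753e-01, -3.46942886e-03],
       [-2.59527661e-01,  9.65734771e-01, -1.32135548e-03],
       [ 3.69348047e-03, -3.75658031e-04, -9.99993109e-01]]), array([0.59842906, 0.04458248, 0.286717  ]))
[390.88511185 306.70535613]
[389.347665   285.90505971]
```

View pics/w1.png

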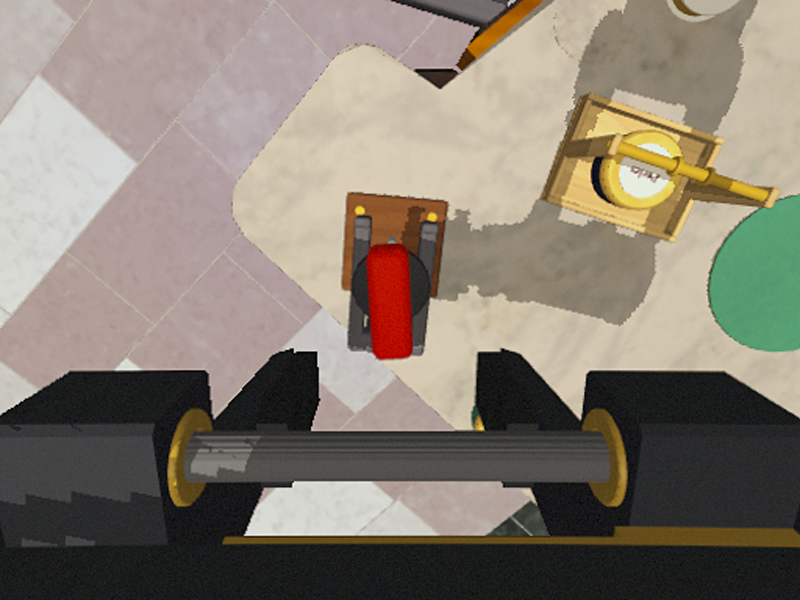

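Run:
```python
from h import *
d=np.load("p1.npz");p=(d["R"],d["t"])
f=lambda u,v,z: onz("wrist",((u+.5)/1.5625-.5,(v+.5)/1.5625-.5),z,p)
P=[f(375,358,.202),f(412,356,.202),f(407,262,.202),f(368,264,.202)]
P=np.array(P);print(P.round(4),P.mean(0));a=(P[0]+P[1]-P[2]-P[3]);print(np.arctan2(a[1],a[0]),np.linalg.norm(a)/2,np.linalg.norm(P[0]-P[1]))
print('collar',f(391,283,.156),f(352,285,.156),f(429,285,.156))
T=[f(363,217,.157),f(430,224,.157)];print('tips',T, np.mean(T,0))
F=[f(346,193,.01),f(447,202,.01)];print('foot',F,np.mean(F,0),np.arctan2(*(F[1]-F[0])[[1,0]])-np.pi/2)
print('bar',f(618,147,.1),f(770,199,.1))
M=[f(708,285,.003),f(777,351,.003)];print(M)
```

```text
[[0.6289 0.041  0.202 ]
 [0.6227 0.0595 0.202 ]
 [0.5748 0.0436 0.202 ]
 [0.5808 0.0251 0.202 ]] [0.60180815 0.04229784 0.202     ]
0.3203863150558382 0.050551408673352796 0.019556510146494805
collar [0.59837008 0.04099529 0.156     ] [0.60572842 0.01848923 0.156     ] [0.59358399 0.06355634 0.156     ]
tips [array([0.56422901, 0.01511316, 0.157     ]), array([0.55799374, 0.05381271, 0.157     ])] [0.56111137 0.03446294 0.157     ]
foot [array([ 0.56524819, -0.01060385,  0.01      ]), array([0.54963767, 0.07718249, 0.01      ])] [0.55744293 0.03328932 0.01      ] 0.17598447982696186
bar [0.48165306 0.16666691 0.1       ] [0.48727517 0.27918424 0.1       ]
[array([0.56034522, 0.33433489, 0.003     ]), array([0.6037784 , 0.42512914, 0.003     ])]
```

jog_arm:
  targets:
    - [0, -0.03, 0.35, 0, 0, -0.045]
    - [0, -0.03, 0.7, 0, 0, -0.045]
    - [0, -0.03, 0.7, 0, 0, -0.045]

```text
time: 3.2
position: [0.5957, 0.0433, 0.2136]
tool_rot: [-0.005, -0.155, 0.988, 0.0]
contact_force: [0.1, -0.9, -0.1]
grip_width: 0.0526
```

jog_arm:
  targets:
    - [0, 0, 0.25, 0, 0, 0]
    - [0, 0, 0.46, 0, 0, 0]
    - [0, 0, 0.46, 0, 0, 0]

```text
time: 3.58
position: [0.5945, 0.0442, 0.1676]
tool_rot: [-0.006, -0.156, 0.988, 0.0]
contact_force: [0.9, -0.9, 0.1]
grip_width: 0.0533
```

jog_arm:
  targets:
    - [0, 0, 0, 0, 0, 0]
    - [0, 0, 0, 0, 0, 0]
    - [0, 0, 0, 0, 0, 0]
    - [0, 0, 0, 0, 0, 0]
    - [0, 0, 0, 0, 0, 0]
  grip: 1

```text
time: 4.2
position: [0.5956, 0.0437, 0.1691]
tool_rot: [-0.005, -0.156, 0.988, -0.0]
contact_force: [0.8, -2.6, 5.1]
grip_width: 0.0217
```

Run:
```python
from h import *
p=Rt();s=ctrl.state();print(s["position"],np.arctan2(-p[0][1,0],-p[0][0,0]),p[0][2],s["contact_force"],s["wrist_torque"],s["grip_width"])
a=cv2.resize(ctrl.get_image("scene")[:,:,::-1][130:290,200:400],(800,640),interpolation=cv2.INTER_CUBIC)[:600];cv2.imwrite("pics/s2.png",a)
```

```text
[0.59558673 0.04368389 0.16905594] 0.31262955715617424 [ 0.00916489  0.0011794  -0.99995731] [ 0.83835046 -2.59628399  5.13051766] [-0.37409689 -0.05752733 -0.02044381] 0.021694037618468193
```

View pics/s2.png

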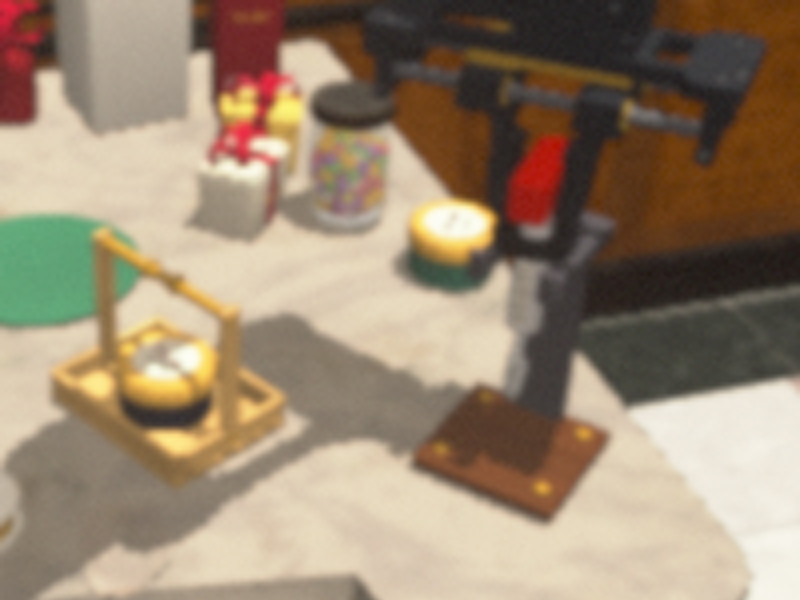

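jog_arm:
  targets:
    - [0, 0, -0.1, 0, 0, 0]
    - [0, 0, -0.3, 0, 0, 0]
    - [0, 0, -0.6, 0, 0, 0]
    - [0, 0, -0.9, 0, 0, 0]
    - [0, 0, -1, 0, 0, 0]

```text
time: 4.88
position: [0.5977, 0.0441, 0.2724]
tool_rot: [-0.002, -0.156, 0.988, -0.0]
contact_force: [0.1, -0.5, -2.5]
grip_width: 0.0218
```

jog_arm:
  targets:
    - [0, 0, -0.15, 0, 0, 0.05]
    - [0, 0, -0.15, 0, 0, 0.14]
    - [0, 0, -0.15, 0, 0, 0.24]
    - [0, 0, -0.15, 0, 0, 0.34]
    - [0, 0, -0.15, 0, 0, 0.34]

```text
time: 5.5
position: [0.5972, 0.0443, 0.2866]
tool_rot: [-0.003, 0.021, 1.0, -0.001]
contact_force: [0.7, -0.3, -2.1]
grip_width: 0.0218
```

jog_arm:
  targets:
    - [0.2, 0.18, 0, 0, 0, 0]
    - [0.5, 0.45, 0, 0, 0, 0]
    - [0.8, 0.75, 0, 0, 0, 0]
    - [0.91, 0.85, 0, 0, 0, 0]

```text
time: 6.0
position: [0.5074, 0.1349, 0.2869]
tool_rot: [-0.004, 0.019, 1.0, -0.0]
contact_force: [0.8, -0.2, -0.8]
grip_width: 0.0215
```

```bash
cat > st.py <<'E'
from h import *
p=Rt();s=ctrl.state();print(round(s["time"],2),s["position"].round(4),'yaw',np.arctan2(-p[0][1,0],-p[0][0,0]).round(3),p[0][2].round(4),s["contact_force"].round(2),s["wrist_torque"].round(3),s["grip_width"])
def goal(x,y,z): print('tool shift for',(x,y,z),(p[0].T@(np.array([x,y,z])-p[1])*10).round(3))
E
python3 - <<'E'
from st import *
goal(.4215,.222,.284)
E
```

```text
6.0 [0.5074 0.1349 0.2869] yaw -0.039 [ 7.1e-03 -8.0e-04 -1.0e+00] [ 0.84 -0.16 -0.83] [ 0.012 -0.011 -0.008] 0.021480471510655387
tool shift for (0.4215, 0.222, 0.284) [0.892 0.837 0.035]
```

jog_arm:
  targets:
    - [0.2, 0.18, 0, 0, 0, 0]
    - [0.5, 0.45, 0, 0, 0, 0]
    - [0.8, 0.75, 0, 0, 0, 0]
    - [0.89, 0.83, 0.03, 0, 0, 0.01]

```text
time: 6.5
position: [0.4203, 0.2225, 0.2848]
tool_rot: [-0.003, 0.023, 1.0, -0.0]
contact_force: [0.5, -0.3, -1.6]
grip_width: 0.0214
```

jog_arm:
  targets:
    - [0, 0, 0.2, 0, 0, 0]
    - [0, 0, 0.5, 0, 0, 0]
    - [0, 0, 0.8, 0, 0, 0]
    - [0, 0, 0.9, 0, 0, 0]
    - [0, 0, 0.9, 0, 0, 0]

```text
time: 7.12
position: [0.4197, 0.2221, 0.1943]
tool_rot: [-0.004, 0.023, 1.0, -0.001]
contact_force: [0.2, 1.2, -1.9]
grip_width: 0.0215
```

Run:
```python
from st import *
im=ctrl.get_image("scene")[:,:,::-1];w=ctrl.get_image("wrist")[:,:,::-1]
a=cv2.resize(im[150:270,170:310],(700,600),interpolation=cv2.INTER_CUBIC)
cv2.imwrite("pics/s3.png",a);cv2.imwrite("pics/w3.png",cv2.resize(w,(800,600),interpolation=cv2.INTER_CUBIC))
for q in ((.484,.219,.1),): print(((proj("scene",np.array(q))-[170,150])*5).round(0), (proj("wrist",np.array(q),p)*1.5625).round())
```

```text
7.12 [0.4197 0.2221 0.1943] yaw -0.046 [ 0.0074 -0.0013 -1.    ] [ 0.19  1.24 -1.88] [ 0.009 -0.005  0.004] 0.021479963209536858
[351. 244.] [397. 411.]
```

View pics/s3.png

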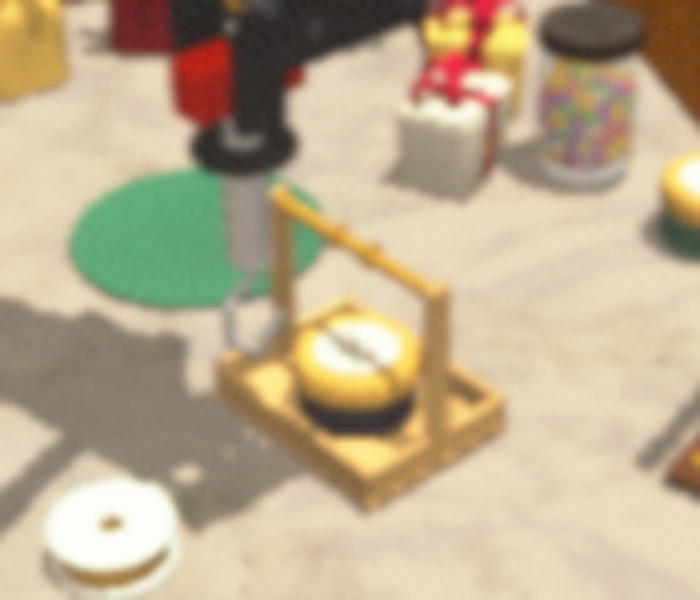

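View pics/w3.png

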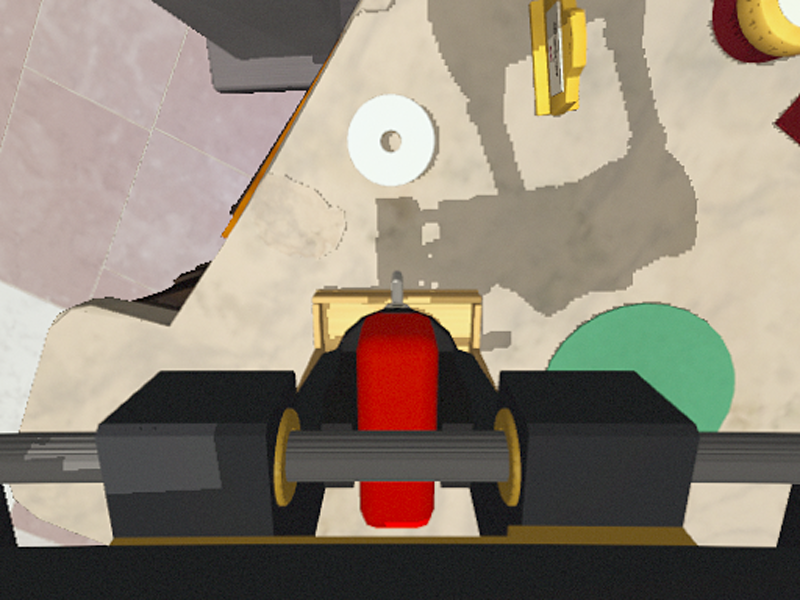

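Run:
```python
from st import *
z0=p[1][2]-.019
for q in ((.4197,.2221,z0+.003),(.4223,.222,z0+.003),(.4283,.222,z0+.003)): print('collar',((proj("scene",np.array(q))-[170,150])*5).round(0))
f=lambda u,v,z: onz("wrist",((u+.5)/1.5625-.5,(v+.5)/1.5625-.5),z,p)
print(f(397,318,z0+.052),f(397,525,z0+.052),f(397,285,z0-.08))
print('tray',f(313,293,.022),f(482,293,.022))
```

```text
7.22 [0.4207 0.2227 0.1959] yaw -0.046 [ 4.7e-03  3.0e-04 -1.0e+00] [ 0.78  0.26 -1.37] [ 0.063 -0.019  0.011] 0.02192896325730679
collar [233. 143.]
collar [238. 141.]
collar [249. 136.]
[0.38869101 0.22418234 0.22893306] [0.45103681 0.22131952 0.22893306] [0.41294155 0.22309557 0.09693306]
tray [0.43468225 0.16296233 0.022     ] [0.44014122 0.28171031 0.022     ]
```

jog_arm:
  targets:
    - [-0.1, 0, 0, 0, 0, 0]
    - [-0.25, 0, 0, 0, 0, 0]
    - [-0.42, 0, 0, 0, 0, 0]
    - [-0.56, 0, 0, 0, 0, 0]
    - [-0.62, 0, 0, 0, 0, 0]

```text
time: 7.85
position: [0.4838, 0.2197, 0.1955]
tool_rot: [-0.002, 0.024, 1.0, 0.0]
contact_force: [0.5, -0.0, -2.9]
grip_width: 0.0215
```

jog_arm:
  targets:
    - [0, 0, 0, 0, 0, 0]
    - [0, 0, 0, 0, 0, 0]

```text
time: 8.1
position: [0.4835, 0.2196, 0.1952]
tool_rot: [-0.003, 0.024, 1.0, 0.0]
contact_force: [-0.3, -0.5, -1.3]
grip_width: 0.0213
```

Run:
```python
from st import *
goal(.4835,.2195,.215)
im=ctrl.get_image("scene")[:,:,::-1]
a=cv2.resize(im[160:250,190:310],(800,600),interpolation=cv2.INTER_CUBIC)
cv2.imwrite("pics/s4.png",a)
```

```text
8.1 [0.4835 0.2196 0.1952] yaw -0.047 [ 5.7e-03 -1.0e-04 -1.0e+00] [-0.28 -0.51 -1.35] [ 0.026  0.022 -0.062] 0.021315889602359084
tool shift for (0.4835, 0.2195, 0.215) [ 0.001 -0.001 -0.198]
```

View pics/s4.png

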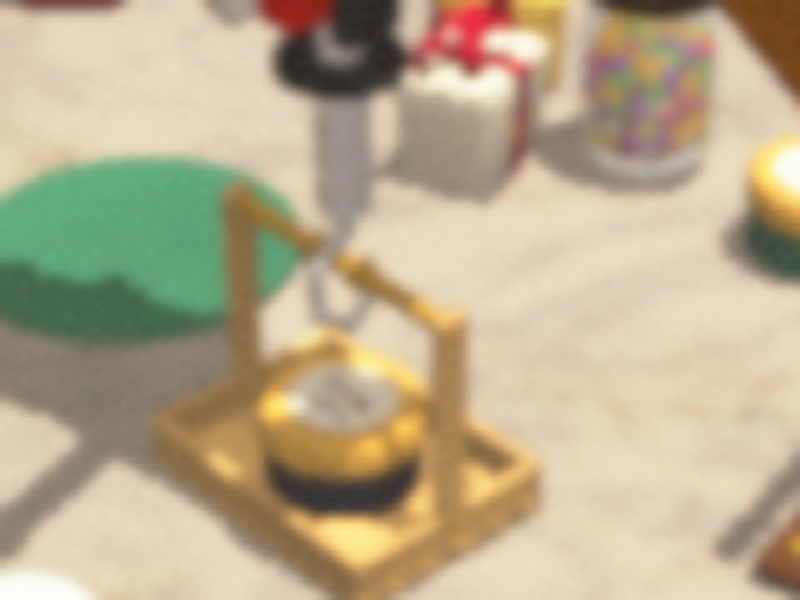

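jog_arm:
  targets:
    - [0, 0, -0.04, 0, 0, 0]
    - [0, 0, -0.08, 0, 0, 0]
    - [0, 0, -0.12, 0, 0, 0]
    - [0, 0, -0.16, 0, 0, 0]
    - [0, 0, -0.2, 0, 0, 0]

```text
time: 8.78
position: [0.4835, 0.2196, 0.2156]
tool_rot: [-0.003, 0.023, 1.0, 0.0]
contact_force: [-0.4, -0.1, -1.5]
grip_width: 0.0218
```

jog_arm:
  targets:
    - [0, 0, -0.04, 0, 0, 0]
    - [0, 0, -0.08, 0, 0, 0]
    - [0, 0, -0.12, 0, 0, 0]
    - [0, 0, -0.16, 0, 0, 0]
    - [0, 0, -0.2, 0, 0, 0]

```text
time: 9.4
position: [0.4834, 0.2195, 0.2355]
tool_rot: [-0.003, 0.023, 1.0, -0.0]
contact_force: [-0.4, 0.3, -4.4]
grip_width: 0.0217
```

Run:
```python
from st import *
```

```text
9.4 [0.4834 0.2195 0.2355] yaw -0.047 [ 6.1e-03 -2.0e-04 -1.0e+00] [-0.4   0.29 -4.41] [ 0.033  0.048 -0.009] 0.021694564497606525
```

jog_arm:
  targets:
    - [0, 0, -0.03, 0, 0, 0]
    - [0, 0, -0.06, 0, 0, 0]
    - [0, 0, -0.09, 0, 0, 0]
    - [0, 0, -0.1, 0, 0, 0]
    - [0, 0, -0.1, 0, 0, 0]

```text
time: 10.02
position: [0.4833, 0.2195, 0.2454]
tool_rot: [-0.003, 0.023, 1.0, -0.0]
contact_force: [-0.4, 0.5, -4.4]
grip_width: 0.0219
```

jog_arm:
  targets:
    - [0, 0, -0.03, 0, 0, 0]
    - [0, 0, -0.06, 0, 0, 0]
    - [0, 0, -0.08, 0, 0, 0]
    - [0, 0, -0.08, 0, 0, 0]
    - [0, 0, -0.08, 0, 0, 0]

```text
time: 10.65
position: [0.4833, 0.2195, 0.2533]
tool_rot: [-0.003, 0.024, 1.0, -0.0]
contact_force: [-1.1, -0.6, -7.0]
grip_width: 0.0214
```

```bash
cat > lift.py <<'E'
# tracks tin white-lid / tray shift in scene & mean force
from st import *
F=[]
for _ in range(3):
    im=ctrl.get_image("scene");F.append(ctrl.state()["contact_force"][2])
print('Fz',np.round(F,2))
import os
g=cv2.cvtColor(im,cv2.COLOR_RGB2GRAY)
if not os.path.exists("ref.png"): cv2.imwrite("ref.png",g)
E
python3 lift.py
```

```text
10.65 [0.4833 0.2195 0.2533] yaw -0.047 [ 6.6e-03 -4.0e-04 -1.0e+00] [-1.09 -0.6  -7.  ] [0.056 0.12  0.017] 0.02136246181758154
Fz [-6.22 -6.86 -6.8 ]
```

jog_arm:
  targets:
    - [0, 0, -0.03, 0, 0, 0]
    - [0, 0, -0.06, 0, 0, 0]
    - [0, 0, -0.08, 0, 0, 0]
    - [0, 0, -0.08, 0, 0, 0]
    - [0, 0, -0.08, 0, 0, 0]

```text
time: 11.42
position: [0.4833, 0.2195, 0.2612]
tool_rot: [-0.003, 0.023, 1.0, -0.0]
contact_force: [-0.4, 0.5, -8.0]
grip_width: 0.0215
```

```bash
cat >> lift.py <<'E'
r=cv2.imread("ref.png",0)
c=proj("scene",np.array([.484,.219,.02]));d=proj("scene",np.array([.484,.219,.03]))-c
x,y=c.round().astype(int);t=r[y-22:y+18,x-32:x+32];W=g[y-22-12:y+18+12,x-32-12:x+32+12]
M,I=np.eye(2,3,dtype=np.float32),None
M[:,2]=12
cc,M=cv2.findTransformECC(t,W,M,cv2.MOTION_TRANSLATION,(3,200,1e-6))
print('shift px',M[:,2]-12,'px per cm',d,'-> lift mm',-10*(M[1,2]-12)/-d[1],'cc',cc)
E
python3 lift.py
```

```text
11.43 [0.4833 0.2195 0.2612] yaw -0.047 [ 6.7e-03 -4.0e-04 -1.0e+00] [-0.41  0.48 -8.04] [ 0.062  0.119 -0.007] 0.021475861731720718
Fz [-6.7  -6.55 -7.38]
shift px [-0.05173206 -0.07737637] px per cm [-0.07797542 -3.24382261] -> lift mm 0.23853451638137013 cc 0.9959526479293993
```

jog_arm:
  targets:
    - [0, 0, -0.03, 0, 0, 0]
    - [0, 0, -0.06, 0, 0, 0]
    - [0, 0, -0.08, 0, 0, 0]
    - [0, 0, -0.08, 0, 0, 0]
    - [0, 0, -0.08, 0, 0, 0]

```text
time: 12.2
position: [0.4834, 0.2195, 0.2691]
tool_rot: [-0.003, 0.023, 1.0, -0.0]
contact_force: [-0.3, -0.1, -8.8]
grip_width: 0.0219
```

```bash
python3 lift.py
```

```text
12.2 [0.4834 0.2195 0.2691] yaw -0.047 [ 6.5e-03 -4.0e-04 -1.0e+00] [-0.25 -0.1  -8.8 ] [ 0.002  0.021 -0.027] 0.021863177308479226
Fz [-7.84 -7.66 -8.01]
shift px [ 0.70327663 -0.5581827 ] px per cm [-0.07797542 -3.24382261] -> lift mm 1.720755984895135 cc 0.9847370981907283
```

jog_arm:
  targets:
    - [0, 0, -0.02, 0, 0, 0]
    - [0, 0, -0.04, 0, 0, 0]
    - [0, 0, -0.06, 0, 0, 0]
    - [0, 0, -0.08, 0, 0, 0]
    - [0, 0, -0.08, 0, 0, 0]

```text
time: 12.98
position: [0.4836, 0.2195, 0.2774]
tool_rot: [-0.003, 0.023, 1.0, -0.0]
contact_force: [0.3, -0.3, -8.3]
grip_width: 0.0217
```

```bash
python3 lift.py
```

```text
12.97 [0.4836 0.2195 0.2774] yaw -0.047 [ 6.3e-03 -2.0e-04 -1.0e+00] [ 0.34 -0.25 -8.31] [ 0.078 -0.003  0.024] 0.021730778146993653
Fz [-8.05 -9.06 -8.6 ]
shift px [ 0.7670393 -2.1226044] px per cm [-0.07797542 -3.24382261] -> lift mm 6.543527892083713 cc 0.9609480241943632
```

jog_arm:
  targets:
    - [0, 0, -0.02, 0, 0, 0]
    - [0, 0, -0.04, 0, 0, 0]
    - [0, 0, -0.06, 0, 0, 0]
    - [0, 0, -0.06, 0, 0, 0]
    - [0, 0, -0.06, 0, 0, 0]

```text
time: 13.75
position: [0.4835, 0.2195, 0.2831]
tool_rot: [-0.003, 0.023, 1.0, -0.0]
contact_force: [-0.1, -0.5, -7.8]
grip_width: 0.0215
```

jog_arm:
  targets:
    - [0, 0, 0, 0, 0, 0]
    - [0, 0, 0, 0, 0, 0]
    - [0, 0, 0, 0, 0, 0]
    - [0, 0, 0, 0, 0, 0]
    - [0, 0, 0, 0, 0, 0]

```text
time: 14.38
position: [0.4835, 0.2194, 0.2831]
tool_rot: [-0.003, 0.023, 1.0, -0.0]
contact_force: [0.2, 0.1, -7.9]
grip_width: 0.0214
```

jog_arm:
  targets:
    - [0, 0, 0, 0, 0, 0]
    - [0, 0, 0, 0, 0, 0]
    - [0, 0, 0, 0, 0, 0]
    - [0, 0, 0, 0, 0, 0]
    - [0, 0, 0, 0, 0, 0]

```text
time: 15.0
position: [0.4835, 0.2194, 0.2831]
tool_rot: [-0.003, 0.023, 1.0, -0.0]
contact_force: [1.1, -0.5, -8.0]
grip_width: 0.0217
```

jog_arm:
  targets:
    - [0, 0, 0, 0, 0, 0]
    - [0, 0, 0, 0, 0, 0]
    - [0, 0, 0, 0, 0, 0]

```text
time: 15.38
position: [0.4835, 0.2194, 0.283]
tool_rot: [-0.003, 0.023, 1.0, -0.0]
contact_force: [0.7, -0.8, -8.6]
grip_width: 0.0217
```

```bash
cat >> lift.py <<'E'
cv2.imwrite("pics/last.png",cv2.resize(im[150:270,150:310,::-1],(800,600),interpolation=cv2.INTER_CUBIC))
goal(.535,.4045,p[1][2])
E
python3 lift.py
```

```text
15.38 [0.4835 0.2194 0.283 ] yaw -0.047 [ 6.7e-03 -5.0e-04 -1.0e+00] [ 0.66 -0.77 -8.58] [ 0.022  0.023 -0.008] 0.021707172036883226
Fz [-9.12 -8.06 -8.59]
shift px [ 0.79672146 -3.7012472 ] px per cm [-0.07797542 -3.24382261] -> lift mm 11.41014122917532 cc 0.926930020290517
tool shift for (0.535, 0.4045, np.float64(0.28303762779455593)) [-0.428  1.873 -0.004]
```

View pics/last.png

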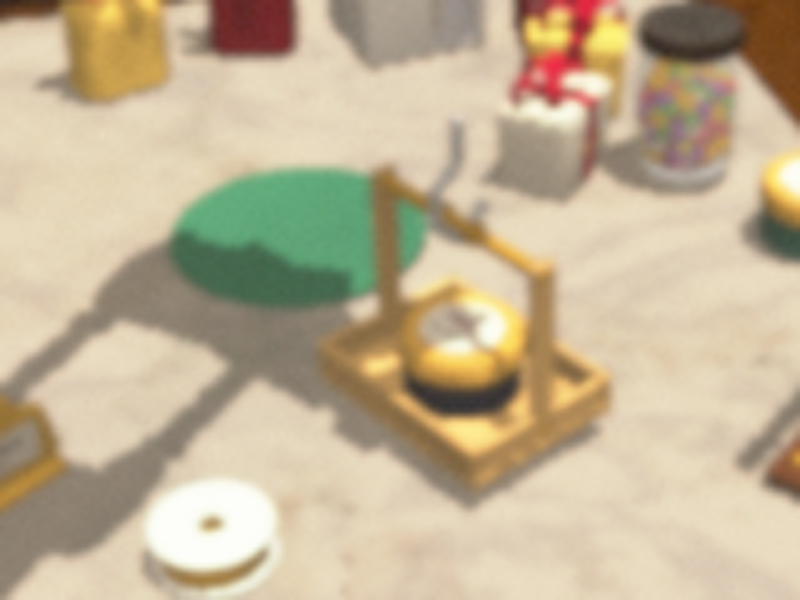

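jog_arm:
  targets:
    - [-0.003, 0.01, 0, 0, 0, 0]
    - [-0.009, 0.04, 0, 0, 0, 0]
    - [-0.02, 0.08, 0, 0, 0, 0]
    - [-0.032, 0.14, 0, 0, 0, 0]
    - [-0.046, 0.2, 0, 0, 0, 0]

```text
time: 16.15
position: [0.4891, 0.2398, 0.283]
tool_rot: [-0.003, 0.023, 1.0, -0.0]
contact_force: [0.2, 0.5, -8.0]
grip_width: 0.0218
```

jog_arm:
  targets:
    - [-0.018, 0.08, 0, 0, 0, 0]
    - [-0.037, 0.16, 0, 0, 0, 0]
    - [-0.057, 0.25, 0, 0, 0, 0]
    - [-0.08, 0.35, 0, 0, 0, 0]
    - [-0.103, 0.45, 0, 0, 0, 0]

```text
time: 16.77
position: [0.5018, 0.285, 0.2828]
tool_rot: [-0.003, 0.023, 1.0, -0.0]
contact_force: [-0.3, 0.5, -8.4]
grip_width: 0.0216
```

jog_arm:
  targets:
    - [-0.023, 0.1, 0, 0, 0, 0]
    - [-0.046, 0.2, 0, 0, 0, 0]
    - [-0.069, 0.3, 0, 0, 0, 0]
    - [-0.092, 0.4, 0, 0, 0, 0]
    - [-0.115, 0.5, 0, 0, 0, 0]

```text
time: 17.4
position: [0.5158, 0.335, 0.2827]
tool_rot: [-0.003, 0.023, 1.0, -0.0]
contact_force: [-0.2, -1.0, -8.9]
grip_width: 0.0216
```

jog_arm:
  targets:
    - [-0.023, 0.1, 0, 0, 0, 0]
    - [-0.046, 0.2, 0, 0, 0, 0]
    - [-0.067, 0.29, 0, 0, 0, 0]
    - [-0.085, 0.37, 0, 0, 0, 0]
    - [-0.1, 0.43, 0, 0, 0, 0]

```text
time: 18.02
position: [0.5279, 0.3781, 0.2826]
tool_rot: [-0.003, 0.023, 1.0, -0.0]
contact_force: [0.0, -0.2, -7.3]
grip_width: 0.0217
```

Run:
```python
from st import *
goal(.534,.4045,.283)
```

```text
18.02 [0.5279 0.3781 0.2826] yaw -0.047 [ 6.8e-03 -3.0e-04 -1.0e+00] [ 0.04 -0.2  -7.29] [ 0.04  -0.023  0.015] 0.021674523023122772
tool shift for (0.534, 0.4045, 0.283) [-0.049  0.267 -0.005]
```

Finish the traverse, let it settle, and check placement numerically before lowering.

jog_arm:
  targets:
    - [-0.012, 0.07, 0, 0, 0, 0]
    - [-0.023, 0.13, 0, 0, 0, 0]
    - [-0.034, 0.19, 0, 0, 0, 0]
    - [-0.043, 0.24, 0, 0, 0, 0]
    - [-0.049, 0.267, 0, 0, 0, 0]

```text
time: 18.65
position: [0.5341, 0.4049, 0.2825]
tool_rot: [-0.003, 0.023, 1.0, -0.0]
contact_force: [0.2, 0.5, -9.7]
grip_width: 0.0217
```

jog_arm:
  targets:
    - [0, 0, 0, 0, 0, 0]
    - [0, 0, 0, 0, 0, 0]
    - [0, 0, 0, 0, 0, 0]
    - [0, 0, 0, 0, 0, 0]
    - [0, 0, 0, 0, 0, 0]

```text
time: 19.27
position: [0.5341, 0.4048, 0.2826]
tool_rot: [-0.003, 0.023, 1.0, -0.0]
contact_force: [-0.2, 1.2, -8.1]
grip_width: 0.0217
```

Run:
```python
from st import *
im=ctrl.get_image("scene")
cv2.imwrite("pics/s6.png",cv2.resize(im[150:270,130:290,::-1],(800,600),interpolation=cv2.INTER_CUBIC))
g=lambda q:((proj("scene",np.array(q))-[130,150])*5).round(0)
for n,q in dict(mat=(.535,.4045,.003),matL=(.535,.4795,.003),matR=(.535,.3295,.003),matF=(.46,.4045,.003),barmid=(.535,.4045,.111)).items():print(n,g(q))
for sx in(-1,1):
  for sy in(-1,1):print('tray',sx,sy,g((.535+sx*.045,.4045+sy*.06,.0335)))
```

```text
19.27 [0.5341 0.4048 0.2826] yaw -0.047 [ 6.8e-03 -2.0e-04 -1.0e+00] [-0.21  1.19 -8.05] [0.061 0.044 0.011] 0.021700042530799196
mat [399. 228.]
matL [320. 181.]
matR [485. 279.]
matF [293. 280.]
barmid [386.  62.]
tray -1 -1 [401. 255.]
tray -1 1 [268. 174.]
tray 1 -1 [524. 193.]
tray 1 1 [390. 120.]
```

View pics/s6.png

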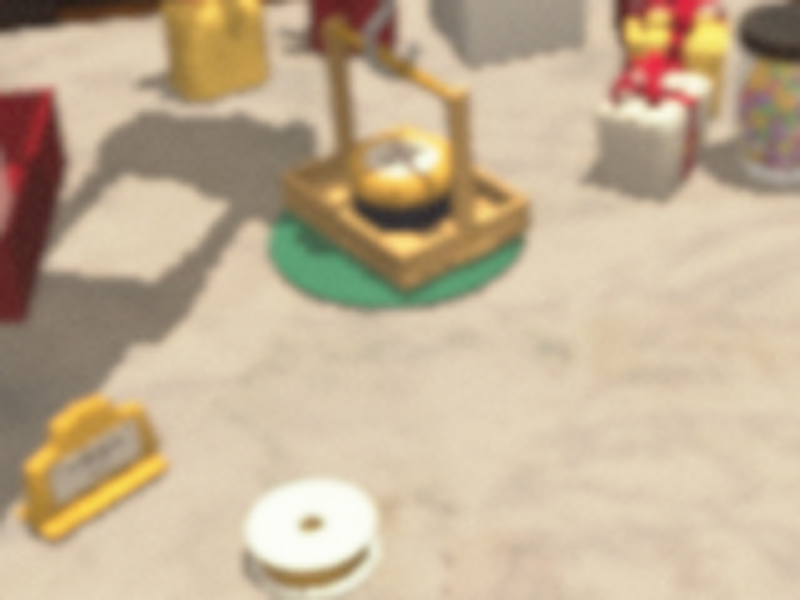

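jog_arm:
  targets:
    - [0, 0, 0.02, 0, 0, 0]
    - [0, 0, 0.04, 0, 0, 0]
    - [0, 0, 0.06, 0, 0, 0]
    - [0, 0, 0.08, 0, 0, 0]
    - [0, 0, 0.1, 0, 0, 0]

```text
time: 19.95
position: [0.5341, 0.4048, 0.2724]
tool_rot: [-0.003, 0.023, 1.0, -0.0]
contact_force: [-0.2, 0.2, -8.0]
grip_width: 0.0221
```

jog_arm:
  targets:
    - [0, 0, 0.04, 0, 0, 0]
    - [0, 0, 0.1, 0, 0, 0]
    - [0, 0, 0.16, 0, 0, 0]
    - [0, 0, 0.22, 0, 0, 0]
    - [0, 0, 0.28, 0, 0, 0]

```text
time: 20.58
position: [0.5341, 0.4049, 0.2445]
tool_rot: [-0.003, 0.023, 1.0, 0.0]
contact_force: [-1.3, -0.5, -4.2]
grip_width: 0.0213
```

jog_arm:
  targets:
    - [0, 0, 0.06, 0, 0, 0]
    - [0, 0, 0.12, 0, 0, 0]
    - [0, 0, 0.17, 0, 0, 0]
    - [0, 0, 0.22, 0, 0, 0]
    - [0, 0, 0.27, 0, 0, 0]

```text
time: 21.2
position: [0.5343, 0.4053, 0.2178]
tool_rot: [-0.003, 0.023, 1.0, 0.001]
contact_force: [0.1, 0.1, -1.0]
grip_width: 0.0215
```

Run:
```python
from st import *
goal(p[1][0],p[1][1],.199)
```

```text
21.2 [0.5343 0.4053 0.2178] yaw -0.047 [ 0.0051  0.0013 -1.    ] [ 0.09  0.14 -0.98] [ 0.066 -0.033 -0.037] 0.02153186322417417
tool shift for (np.float64(0.5342846410008089), np.float64(0.40532613809516854), 0.199) [-0.001 -0.     0.188]
```

jog_arm:
  targets:
    - [0, 0, 0.05, 0, 0, 0]
    - [0, 0, 0.1, 0, 0, 0]
    - [0, 0, 0.15, 0, 0, 0]
    - [0, 0, 0.19, 0, 0, 0]
    - [0, 0, 0.19, 0, 0, 0]

```text
time: 21.82
position: [0.5339, 0.4052, 0.1982]
tool_rot: [-0.003, 0.023, 1.0, 0.0]
contact_force: [0.2, -0.9, -1.7]
grip_width: 0.0215
```

Run:
```python
from st import *
F=[]
for _ in range(4):
    im=ctrl.get_image("scene");F.append(ctrl.state()["contact_force"].round(2).tolist())
print(F)
cv2.imwrite("pics/s7.png",cv2.resize(im[120:240,150:310,::-1],(800,600),interpolation=cv2.INTER_CUBIC))
```

```text
21.82 [0.5339 0.4052 0.1982] yaw -0.047 [ 5.8e-03  7.0e-04 -1.0e+00] [ 0.17 -0.94 -1.68] [0.003 0.002 0.049] 0.021525631531181505
[[0.44, -0.63, -2.22], [1.11, 0.33, -1.75], [0.04, 0.51, -1.86], [0.47, -0.08, -1.52]]
```

View pics/s7.png

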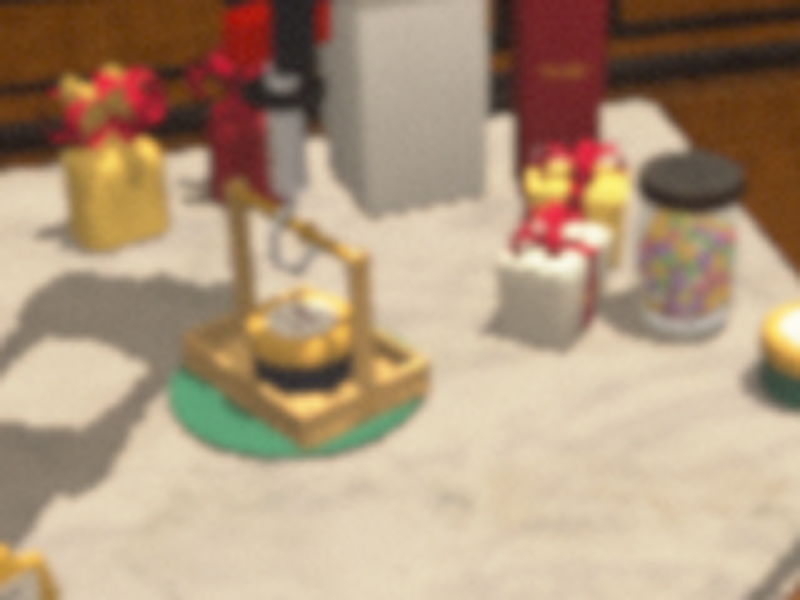

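The carrier stands on the mat with the hook hanging free around the bar, so I'm backing out now.

jog_arm:
  targets:
    - [0.05, 0, 0, 0, 0, 0]
    - [0.1, 0, 0, 0, 0, 0]
    - [0.16, 0, 0, 0, 0, 0]
    - [0.22, 0, 0, 0, 0, 0]
    - [0.28, 0, 0, 0, 0, 0]

```text
time: 22.65
position: [0.5058, 0.4068, 0.1993]
tool_rot: [-0.002, 0.023, 1.0, 0.001]
contact_force: [-0.1, -0.4, -2.0]
grip_width: 0.0217
```

jog_arm:
  targets:
    - [0.08, 0, 0, 0, 0, 0]
    - [0.2, 0, 0, 0, 0, 0]
    - [0.32, 0, 0, 0, 0, 0]
    - [0.42, 0, 0, 0, 0, 0]
    - [0.42, 0, 0, 0, 0, 0]

```text
time: 23.28
position: [0.463, 0.4089, 0.1996]
tool_rot: [-0.002, 0.023, 1.0, 0.001]
contact_force: [0.9, -0.2, -1.5]
grip_width: 0.0217
```

Run:
```python
from st import *
goal(.5966,.0437,.285)
im=ctrl.get_image("scene")
cv2.imwrite("pics/s8.png",cv2.resize(im[120:240,130:290,::-1],(800,600),interpolation=cv2.INTER_CUBIC))
```

```text
23.27 [0.463  0.4089 0.1996] yaw -0.046 [ 0.0047  0.0016 -1.    ] [ 0.87 -0.19 -1.5 ] [ 0.004  0.017 -0.026] 0.02173944976366897
tool shift for (0.5966, 0.0437, 0.285) [-1.497 -3.586 -0.867]
```

View pics/s8.png

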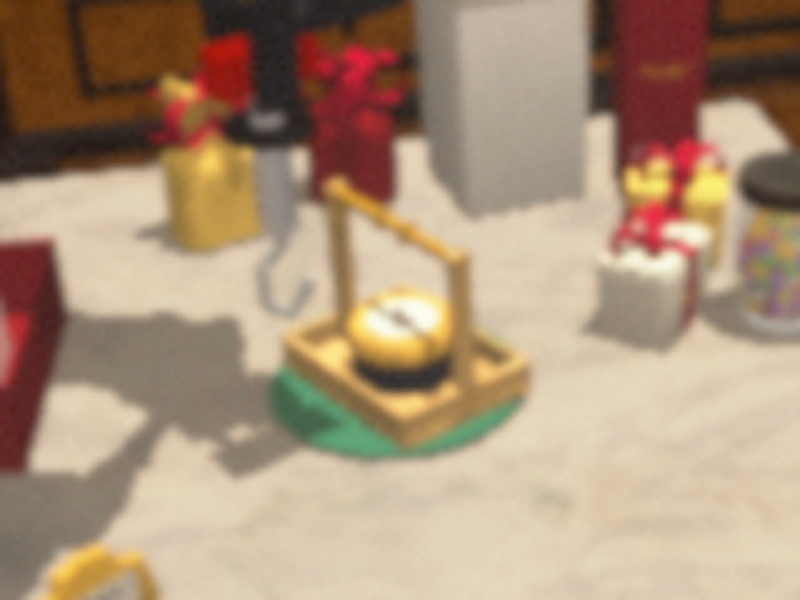

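jog_arm:
  targets:
    - [0, 0, -0.2, 0, 0, 0]
    - [0, 0, -0.5, 0, 0, 0]
    - [0, 0, -0.8, 0, 0, 0]
    - [0, 0, -0.9, 0, 0, 0]

```text
time: 23.82
position: [0.4656, 0.4097, 0.2939]
tool_rot: [0.0, 0.023, 1.0, 0.003]
contact_force: [0.2, 0.4, -2.0]
grip_width: 0.0217
```

jog_arm:
  targets:
    - [-0.1, -0.2, 0, 0, 0, 0]
    - [-0.25, -0.5, 0, 0, 0, 0]
    - [-0.4, -0.8, 0, 0, 0, 0]
    - [-0.5, -1, 0, 0, 0, 0]

```text
time: 24.32
position: [0.5113, 0.3048, 0.292]
tool_rot: [-0.001, 0.024, 1.0, 0.002]
contact_force: [0.1, 0.6, -1.6]
grip_width: 0.0215
```

jog_arm:
  targets:
    - [-0.15, -0.3, 0, 0, 0, 0]
    - [-0.3, -0.6, 0, 0, 0, 0]
    - [-0.45, -0.9, 0, 0, 0, 0]
    - [-0.5, -1, 0, 0, 0, 0]

```text
time: 24.82
position: [0.5568, 0.2003, 0.2908]
tool_rot: [-0.001, 0.025, 1.0, 0.002]
contact_force: [0.8, -1.0, -1.7]
grip_width: 0.0215
```

jog_arm:
  targets:
    - [-0.12, -0.3, 0, 0, 0, -0.05]
    - [-0.25, -0.6, 0, 0, 0, -0.14]
    - [-0.37, -0.9, 0, 0, 0, -0.23]
    - [-0.4, -1, 0, 0, 0, -0.32]
    - [-0.4, -1, 0, 0, 0, -0.33]

```text
time: 25.45
position: [0.5916, 0.0981, 0.2898]
tool_rot: [-0.001, -0.146, 0.989, 0.002]
contact_force: [-0.2, 0.9, -1.8]
grip_width: 0.0217
```

Run:
```python
from st import *
goal(.599,.0425,.285)
```

```text
25.45 [0.5916 0.0981 0.2898] yaw 0.294 [ 0.0016  0.0048 -1.    ] [-0.2   0.92 -1.78] [0.011 0.064 0.015] 0.021722973013467605
tool shift for (0.599, 0.0425, 0.285) [ 0.09  -0.553  0.046]
```

jog_arm:
  targets:
    - [0.03, -0.15, -0.05, 0, 0, 0]
    - [0.06, -0.35, -0.05, 0, 0, 0]
    - [0.09, -0.55, -0.05, 0, 0, 0]
    - [0.09, -0.55, -0.05, 0, 0, 0]
    - [0.09, -0.55, -0.05, 0, 0, 0]

```text
time: 26.08
position: [0.5989, 0.0426, 0.2945]
tool_rot: [-0.001, -0.146, 0.989, 0.003]
contact_force: [-0.2, -0.6, -1.0]
grip_width: 0.0217
```

Run:
```python
from st import *
goal(.599,.0425,.20)
im=ctrl.get_image("scene")
cv2.imwrite("pics/s9.png",cv2.resize(im[100:260,250:400,::-1],(560,600),interpolation=cv2.INTER_CUBIC))
```

```text
26.07 [0.5989 0.0426 0.2945] yaw 0.293 [ 0.0017  0.0054 -1.    ] [-0.24 -0.62 -0.98] [ 0.016  0.015 -0.055] 0.021680877654697825
tool shift for (0.599, 0.0425, 0.2) [-0.003 -0.007  0.945]
```

View pics/s9.png

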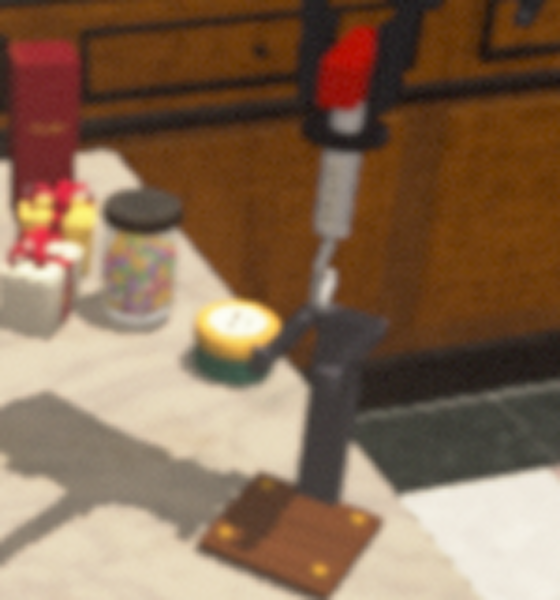

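Run:
```python
from st import *
g=lambda q:((proj("scene",np.array(q))-[250,100])*[560/150,3.75]).round(0)
c,s=np.cos(.17),np.sin(.17);S=np.array([.6018,.041,0]);w=lambda x,y,z:S+[c*x-s*y,s*x+c*y,z]
for x in(-.04,.033):
  for y in(-.025,.025): print('prong',x,y,g(w(x,y,.15)))
print('seat',g(w(0,0,.15)),'foot',g(w(-.045,-.045,.01)),g(w(.045,-.045,.01)),g(w(-.045,.045,.01)))
for q in((0,0,.003),(0,0,-.056),(-.014,0,-.08),(0,0,-.1095)):
  print('scale',q,g(np.array([.5995,.0426,.2755])+[np.cos(.293)*q[0],np.sin(.293)*q[0],q[2]]))
```

```text
26.12 [0.5989 0.0429 0.2945] yaw 0.293 [ 0.0017  0.0053 -1.    ] [ 0.63 -0.6  -1.52] [ 0.066  0.013 -0.027] 0.02148748421785702
prong -0.04 -0.025 [330. 382.]
prong -0.04 0.025 [248. 355.]
prong 0.033 -0.025 [380. 326.]
prong 0.033 0.025 [302. 302.]
seat [318. 338.] foot [328. 592.] [385. 514.] [195. 536.]
scale (0, 0, 0.003) [342. 132.]
scale (0, 0, -0.056) [328. 231.]
scale (-0.014, 0, -0.08) [315. 280.]
scale (0, 0, -0.1095) [316. 314.]
```

jog_arm:
  targets:
    - [0.01, 0.0, 0.12, 0, 0, 0.0]
    - [0.01, 0.0, 0.26, 0, 0, 0]
    - [0.01, 0.0, 0.4, 0, 0, 0]
    - [0.01, 0.0, 0.5, 0, 0, 0]
    - [0.01, 0.0, 0.5, 0, 0, 0]

```text
time: 26.75
position: [0.5969, 0.0429, 0.2427]
tool_rot: [-0.003, -0.146, 0.989, 0.003]
contact_force: [0.6, -0.4, -1.3]
grip_width: 0.0218
```

Run:
```python
from st import *
goal(.598,.043,.172)
im=ctrl.get_image("wrist")
cv2.imwrite("pics/w10.png",cv2.resize(im[120:384,100:410,::-1],(700,596),interpolation=cv2.INTER_CUBIC))
```

```text
26.75 [0.5969 0.0429 0.2427] yaw 0.293 [ 0.0045  0.0061 -1.    ] [ 0.55 -0.39 -1.34] [ 0.061  0.026 -0.033] 0.021832137026209515
tool shift for (0.598, 0.043, 0.172) [-0.014 -0.007  0.707]
```

View pics/w10.png

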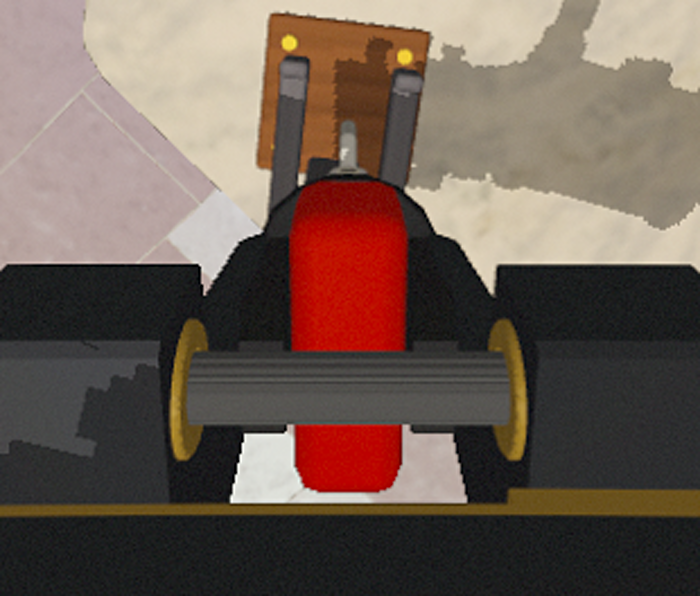

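Hook shank (348,150) is midway between the prongs' inner edges (about 302 and 390), so I'm lowering.

jog_arm:
  targets:
    - [0, 0, 0.12, 0, 0, 0]
    - [0, 0, 0.26, 0, 0, 0]
    - [0, 0, 0.4, 0, 0, 0]
    - [0, 0, 0.5, 0, 0, 0]
    - [0, 0, 0.5, 0, 0, 0]

```text
time: 27.42
position: [0.5963, 0.0431, 0.1922]
tool_rot: [-0.003, -0.146, 0.989, 0.003]
contact_force: [-0.1, -0.3, -1.8]
grip_width: 0.0219
```

jog_arm:
  targets:
    - [0, 0, 0.06, 0, 0, 0]
    - [0, 0, 0.12, 0, 0, 0]
    - [0, 0, 0.17, 0, 0, 0]
    - [0, 0, 0.2, 0, 0, 0]
    - [0, 0, 0.2, 0, 0, 0]

```text
time: 28.05
position: [0.596, 0.0432, 0.1719]
tool_rot: [-0.003, -0.146, 0.989, 0.003]
contact_force: [0.6, -0.4, -1.8]
grip_width: 0.0217
```

Run:
```python
from st import *
goal(.5965,.0432,.169)
```

```text
28.05 [0.596  0.0432 0.1719] yaw 0.293 [ 0.006   0.0065 -1.    ] [ 0.56 -0.39 -1.8 ] [ 0.073  0.035 -0.005] 0.0216537766044522
tool shift for (0.5965, 0.0432, 0.169) [-0.005 -0.001  0.029]
```

Lower the last 3 mm until the force reverses.

jog_arm:
  targets:
    - [0, 0, 0.01, 0, 0, 0]
    - [0, 0, 0.02, 0, 0, 0]
    - [0, 0, 0.03, 0, 0, 0]
    - [0, 0, 0.035, 0, 0, 0]
    - [0, 0, 0.035, 0, 0, 0]

```text
time: 28.68
position: [0.5961, 0.0433, 0.1691]
tool_rot: [-0.003, -0.146, 0.989, 0.003]
contact_force: [-2.6, 0.5, 3.1]
grip_width: 0.0217
```

jog_arm:
  targets:
    - [0, 0, 0, 0, 0, 0]
    - [0, 0, 0, 0, 0, 0]

```text
time: 28.92
position: [0.5961, 0.0432, 0.1691]
tool_rot: [-0.003, -0.146, 0.989, 0.003]
contact_force: [-2.1, 0.1, 1.5]
grip_width: 0.0216
```

jog_arm:
  targets:
    - [0, 0, 0, 0, 0, 0]
    - [0, 0, 0, 0, 0, 0]
    - [0, 0, 0, 0, 0, 0]
    - [0, 0, 0, 0, 0, 0]
    - [0, 0, 0, 0, 0, 0]
  grip: -0.2

```text
time: 29.55
position: [0.5961, 0.0433, 0.1691]
tool_rot: [-0.003, -0.146, 0.989, 0.003]
contact_force: [0.3, 0.7, 0.2]
grip_width: 0.0529
```

jog_arm:
  targets:
    - [0, 0, -0.1, 0, 0, 0]
    - [0, 0, -0.3, 0, 0, 0]
    - [0, 0, -0.6, 0, 0, 0]
    - [0, 0, -0.9, 0, 0, 0]
    - [0, 0, -1, 0, 0, 0]

```text
time: 30.18
position: [0.5985, 0.0428, 0.2734]
tool_rot: [-0.0, -0.146, 0.989, 0.002]
contact_force: [0.6, -0.6, -0.3]
grip_width: 0.0528
```

jog_arm:
  targets:
    - [0.3, 0, -0.2, 0, 0, 0]
    - [0.6, 0, -0.2, 0, 0, 0]
    - [0.6, 0, -0.2, 0, 0, 0]
    - [0.6, 0, -0.2, 0, 0, 0]
    - [0.6, 0, -0.2, 0, 0, 0]

```text
time: 30.8
position: [0.5417, 0.0256, 0.2929]
tool_rot: [-0.0, -0.146, 0.989, 0.002]
contact_force: [0.3, -0.1, 0.0]
grip_width: 0.0528
```

Run:
```python
from st import *
a=ctrl.get_image("scene")[120:280,100:400,::-1];b=ctrl.get_image("top")[100:260,150:400,::-1]
a=cv2.resize(a,(560,300),interpolation=cv2.INTER_CUBIC);b=cv2.resize(b,(469,300),interpolation=cv2.INTER_CUBIC)
o=np.zeros((600,560,3),np.uint8);o[:300]=a;o[300:,:469]=b;cv2.imwrite("pics/end.png",o)
```

```text
30.8 [0.5417 0.0256 0.2929] yaw 0.293 [-3.e-04  5.e-03 -1.e+00] [ 0.34 -0.11  0.02] [ 0.043  0.092 -0.027] 0.05283710047213086
```

View pics/end.png

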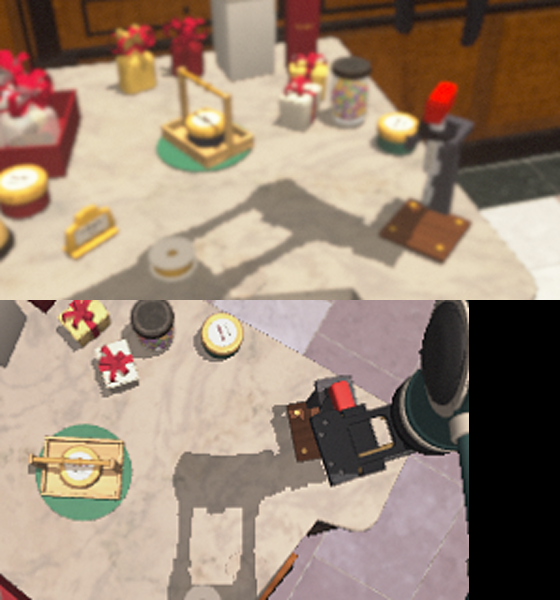

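```bash
python3 -c "
from cell import ctrl;print(ctrl.close_job())"
```

```text
the job is handed in; nothing more can be done
None
```

The job is done and handed in at about 31 s on the robot's clock, well inside the 72 s limit; no verdict was reported.

- **Weighing:** I took the scale out of its fork, hooked it under the carrier's bar and lifted in small steps. The carrier hung level about 11 mm above the counter, held still for over 1.5 s, at roughly 6.8 N (about 0.7 kg).
- **Set-down:** I carried it to the mat with the scale alone, lowered it slowly and backed the hook out. The final picture shows it upright within a few millimetres of the mat's centre.
- **Scale returned:** The collar came down on the fork at the same height as when I first gripped it, to within 0.1 mm. The last picture shows the scale upright in the fork, with the gripper withdrawn and touching nothing.
- **Other things on the counter:** They look unmoved in the pictures, but I did not measure their positions again.

One check disagreed: before lowering the scale, the scene camera put the stand's foot a few millimetres off from the top and wrist views. A close wrist view showed the hook centred between the prongs, so I went ahead. I viewed 15 pictures against the budget of 10 (one or two over allowed).

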